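# Hold a spring clip open around the edge of a pattern card

## Robot

A 7-joint arm with a two-finger parallel gripper is mounted at the origin on the work surface. World frame = base frame: x ahead of the robot, y to its left, z up, the work surface at z = 0. Lengths are in mm, angles in rad, forces in N, time in s.
With the tool pointing down it reaches from about 400 to 900 mm from the base axis. Payload 5.5 kg.
Tool frame: the origin (TCP) lies between the finger pads; the fingertips stand ctrl.tip_extent ahead of it and the grasp point (between the pads) lies 2 mm behind it (ctrl.tip_extent is the distance from the TCP to the fingertips, in mm); z points along the fingers, y is the line along which they close (so a half turn about z gives the same grasp; the last joint's range is limited). The gripper opens to 92 mm and grips with 3 to 60 N. Pads are 19 mm wide; open, the fingers measure 130 mm over their backs; the gripper's body (75 mm by 190 mm) begins 47 mm behind the grasp point.
Start: joints at [-0.871, 0.501, -0.427, 1.55, 0.221, 1.138, -0.21], TCP at [274.942, 588.988, 243.729] pointing down, gripper open.
Joint ranges: [-2.88, 2.88], [-0.31, 2.03], [-1.54, 1.56], [0.2, 2.42], [-1.41, 4.55], [0.19, 2.02], [-2.57, 2.57]. Speed limits (rad/s): [2.57, 2.57, 3.14, 3.14, 3.14, 3.14, 3.14].

## Interface

Orientations are given as a unit quaternion [x, y, z, w].
In Python, from station import ctrl gives the robot as it stands.
- The arm moves only by the tool carry_out, never from a script. Its argument "plan" is a list of rows, each a list of 3 entries, a list of its own where there are three numbers: the shift along the tool's x, y, z in mm, then the turn, a rotation vector about the tool's x, y, z in degrees, then the opening, from -1 (shut) to 1 (fully open), so that 0 is half open. In form: [[[dx, dy, dz], [rx, ry, rz], hand], ...]. A call has 1 to 5 rows; each row is the pose to reach, as a shift and turn from the pose commanded when the call began, along the tool's axes at that moment; what a row does not reach only later rows make up. A row lasts 1/12 s, in which the tool goes at most 41.7 mm and 7.16 degrees, less where a joint would pass 70% of its speed; a pose out of reach is approached as far as the arm can. A call with a gripper value outside its range is refused whole. The fingers move at their own pace and stop on an object; "force" is the grip in N (left out, the last holds). Time passes only in rows, so rows that repeat a pose let the fingers close. It gives the time, the measured TCP pose, the force, the opening and the grip force at its end, in the units of the state.
- ctrl.get_state(): the state, without advancing time (a new reading comes with each control period).
- ctrl.capture(name): name is "side" or "top"; returns (picture, depth): 420x560x3 uint8, red, green, blue; 420x560 float32, mm along the optical axis (not along the pixel's ray), 0 where there is no reading.
- ctrl.camera_params(name): a dict with "intrinsics" (3x3 intrinsics, pixels), "rvec" (rotation vector, rad) and "tvec" (3), from world to camera coordinates, as OpenCV has them. Camera axes: x right, y down, z forward; pixel columns grow to the right and rows downward; lengths in mm; the calibration is good to about 2 mm. A picture is of the moment at which its call begins. camera_params takes no time and is no camera call.
- ctrl.job_done(): hands the job in; it is judged then, once.
The state is a dict: "clock": time; "qpos": joint angles; "dq": joint speeds; "joint_torque": joint torques, N m; "ee_pos": TCP position; "eef_rot": TCP orientation; "force": force on the tool from outside, world axes, zero at the start; "torque": the same for the moment, N m; "grip_width": finger opening in mm; "grasp_force": force on a finger pad.
Only numpy, scipy, OpenCV 4.12 (cv2) and the standard library are available. Lean on these libraries where they do the work, as an engineer would, in place of code of your own. Each camera call takes 0.05 s, during which the arm holds its last target. There are 200 camera calls.

## Task

A leather tag is about to be slipped in at the edge of the pattern card. Pick up the large spring clip by its handles, squeeze it wide open, and hold it level at about half the height of the card's free upright edge, so that the edge is well inside the gaping jaws (a centimetre or more), one jaw on each side and neither touching the card. Finish while still holding the clip open there, off the table: do not let it close, put it down or let go, and leave the card stand and everything else on the bench where they are.

Things in the scene. Friction and masses are not known exactly. Their poses are not given: they have to be found in the camera images.
- clip_grip (a point): the large black spring clip's grip point: midway between its two handles, 13 mm above the underside, 45 mm behind the pivot. Grip here, one finger outside each handle, closing across the clip. Own x points from handles to jaws, z up. Over the outsides of the handles: 53 mm here when shut (65 mm at their ends, 20 mm further back); squeezed to the stop they are parallel, 32 mm
- clip: the large clip (A-shaped spring clamp, loose, about 70 g, 120 mm long, 26 mm high, lying flat, pivot upright); origin at its pivot on the underside, axes as clip_grip. These axes belong to the lever whose handle and jaw lie on the own -y side: open by q, the clip's mid-line is turned +q/2 about z from this x
- clip_lever (a joint): opening of the large clip, rad: 0 shut (jaws touch), 0.5 at the stop, where the tips gape about 27 mm. Squeezing the handles opens it, the spring shuts it. At clip_grip it takes about 6 N on each handle to start opening and 12 N to reach the stop; a grip of 20 to 25 N holds it firmly there, handles flat against the pads
- clip_jaw_a (a point): inner face of the tip of the large clip's jaw on its own -y side, half-way up; 51 mm ahead of the pivot, 96 mm ahead of clip_grip when shut
- clip_jaw_b (a point): inner face of the tip of the large clip's other jaw, on the +y side, half-way up; 2 mm from the first when shut
- edge (a point): middle of the card's free upright edge, 90 mm above the bench. The pattern card is a stiff brown upright panel 4 mm thick, from 30 to 150 mm above the bench. Own x points along the card, from this edge inwards to the block, which begins 45 mm in; y is square to the card; z up. The edge faces roughly towards the robot
- stand: the card stand: loose wooden block 110 x 86 x 35 mm (0.9 kg with the card), the card standing in its lengthwise slot; origin centre of the underside, the free edge 100 mm from it on its own -x side
- small_clip: the small spring clip, same make as the large one but only 70 mm long and 16 mm high; a bystander. Origin at its pivot on the underside
- gourd_a: black round drinking gourd with a steel rim, 82 mm across, 68 mm high, bystander; origin centre of underside
- gourd_b: dark red gourd of the same size, bystander; origin centre of underside
- ring_a: white flat ring 56 mm across, 8 mm high, bystander; origin centre of underside
- ring_b: white flat ring 56 mm across, 8 mm high, bystander; origin centre of underside
- mallet: hammer lying flat, bystander; handle towards its own -x
- brush: brush lying flat, bystander; handle towards its own -x
- glue: glue jar 48 mm across, 70 mm high, bystander; origin centre of underside

How it is judged:
By the outcome, as a careful person would: the job done as asked, in the order asked, and still so for the second after the job is handed in, while the arm keeps its last pose, push and grip.
It also fails if it takes over 38 s, if anything falls off the work surface, if the arm or the gripper's body presses on something with over 40 N, if the wrist force passes 120 N, or if a joint passes its speed limit or range.

## Working session

There is one attempt and no reset: what is moved stays moved. The work goes in short steps, Python scripts to look and compute and a tool call to move; the robot and the scene stay as the last step left them, time stands still between calls to the robot, and variables do not carry over. Pictures are saved under pics/ and viewed, at most 10 in all, crops included, and the job is handed in when it is done.

Besides the shell and the picture viewer there is one more tool, called after "Emit:" by a JSON object that holds its "name" and its "arguments", one argument or row to a line. carry_out: Moves the arm, as the interface text tells. Its arguments: {"type":"object","properties":{"plan":{"type":"array","items":{"type":"array"}},"force":{"type":"number"}},"required":["plan"]}

```bash
ls; mkdir -p pics; cat > h.py <<'E'
import numpy as np, cv2
from station import ctrl
from scipy.spatial.transform import Rotation as R
def cap(n,f):
    p,d=ctrl.capture(n); cv2.imwrite(f'pics/{f}.png',p[:,:,::-1]); np.save(f'pics/{f}.npy',d); return p,d
def cam(n):
    c=ctrl.camera_params(n); return np.array(c['intrinsics']),R.from_rotvec(np.ravel(c['rvec'])).as_matrix(),np.ravel(c['tvec'])
def unproj(n,uv,d):
    K,r,t=cam(n); uv=np.atleast_2d(uv).astype(float); d=np.ravel(d)
    p=np.c_[(uv-K[:2,2])/[K[0,0],K[1,1]],np.ones(len(uv))]*d[:,None]
    return (p-t)@r
def proj(n,P):
    K,r,t=cam(n); q=np.atleast_2d(P)@r.T+t; q=q@K.T; return q[:,:2]/q[:,2:]
E
python3 - <<'E'
from h import *
for n in('top','side'):
    cap(n,n); K,r,t=cam(n); print(n,K.round(1).tolist(),(-r.T@t).round(),r[2].round(2))
s=ctrl.get_state(); print(s, ctrl.tip_extent)
E
```

```text
pics
top [[394.4, 0.0, 280.9], [0.0, 394.4, 209.6], [0.0, 0.0, 1.0]] [ 385.   21. 1004.] [ 0.21  0.   -0.98]
side [[494.5, 0.0, 269.3], [0.0, 494.5, 214.4], [0.0, 0.0, 1.0]] [-196.  895.  913.] [ 0.53 -0.62 -0.58]
{'clock': 0.1, 'qpos': array([-0.87081398,  0.50178998, -0.42678465,  1.55134173,  0.22080542,
        1.13827736, -0.21027935]), 'dq': array([-0.00066707, -0.00034292, -0.00138622, -0.00143099,  0.00010764,
        0.00017217,  0.00042758]), 'joint_torque': array([-1.02552419e-02, -5.67876077e+01, -5.83790928e+00, -2.79917264e+01,
       -6.89721666e-02,  2.40789395e-02,  3.57883323e-05]), 'ee_pos': array([274.76262649, 588.41321696, 242.75905617]), 'eef_rot': array([ 2.16634570e-01,  9.76252367e-01, -8.54304602e-04, -2.20438022e-04]), 'force': array([-0.9795166 ,  0.07012755, -0.13903321]), 'torque': array([-0.03044017,  0.03295948,  0.03775741]), 'grasp_force': 0.0, 'grip_width': 91.73561990086827} 17.0
```

View pics/top.png

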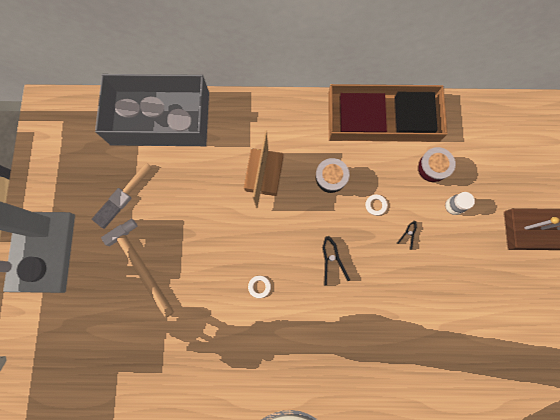

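View pics/side.png

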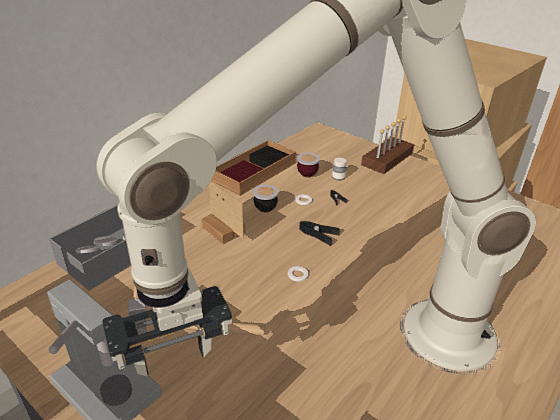

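```bash
python3 - <<'E'
from h import *
a=cv2.imread('pics/top.png'); b=cv2.imread('pics/side.png')
c1=cv2.resize(a[225:300,300:375],(390,390),interpolation=cv2.INTER_CUBIC)
c2=cv2.resize(a[125:215,235:325],(390,390),interpolation=cv2.INTER_CUBIC)
cv2.imwrite('pics/crop1.png',np.hstack([c1,c2]))
c1=cv2.resize(b[210:255,290:350],(400,300),interpolation=cv2.INTER_CUBIC)
c2=cv2.resize(b[170:245,195:295],(400,300),interpolation=cv2.INTER_CUBIC)
cv2.imwrite('pics/crop2.png',np.hstack([c1,c2]))
d=np.load('pics/top.npy')
for uv in [(332,257),(330,242),(327,280),(346,275),(265,150),(258,200),(340,300),(332,175)]: print(uv,unproj('top',uv,d[uv[1],uv[0]]).round(1))
E
```

```text
(332, 257) [[ 473.5 -101.8   24.8]]
(330, 242) [[512.8 -99.3   8.3]]
(327, 280) [[418.1 -91.8  -2.2]]
(346, 275) [[ 429.8 -135.2   26.5]]
(265, 150) [[726.   66.6  91.4]]
(258, 200) [[614.   84.3  33.7]]
(340, 300) [[ 3.696e+02 -1.232e+02  3.000e-01]]
(332, 175) [[671.5 -99.2  68.1]]
```

View pics/crop1.png

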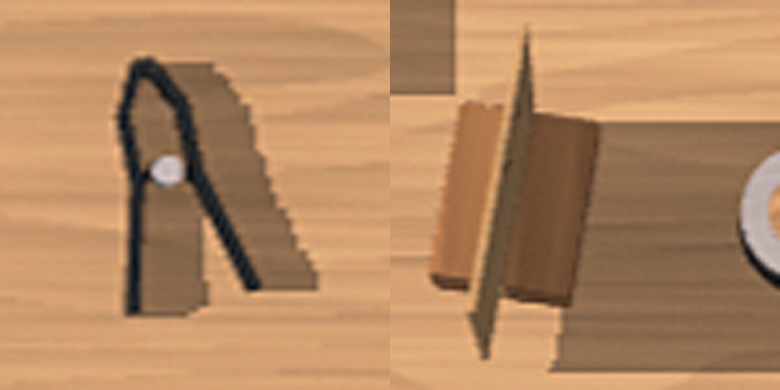

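View pics/crop2.png

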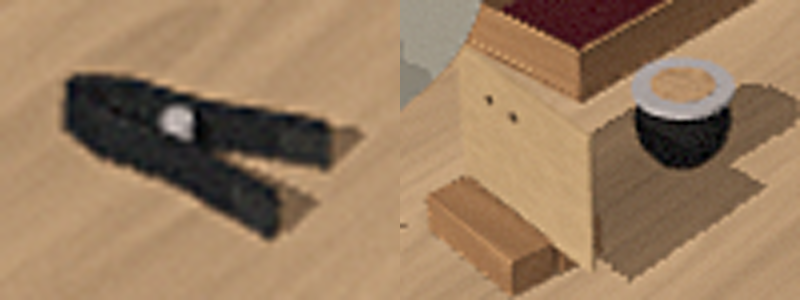

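```bash
python3 - <<'E'
from h import *
def cloud(n,box):
    d=np.load(f'pics/{n}.npy'); u0,v0,u1,v1=box
    vv,uu=np.mgrid[v0:v1,u0:u1]; D=d[v0:v1,u0:u1]; m=D>0
    return np.c_[uu[m],vv[m]],unproj(n,np.c_[uu[m],vv[m]],D[m])
# card, side view
for n,box in (('side',(205,180,250,245)),('top',(240,125,275,215))):
    uv,P=cloud(n,box); 
    m=(P[:,2]>45)&(P[:,2]<160)&(P[:,0]>560)&(P[:,0]<760)&(P[:,1]>20)&(P[:,1]<130); Q=P[m]
    c=np.median(Q,0); 
    for _ in range(3):
        u,s,vt=np.linalg.svd(Q-c); nrm=vt[2]; k=abs((Q-c)@nrm)<4; Q=Q[k]; c=Q.mean(0)
    print(n,len(Q),'c',c.round(1),'n',nrm.round(3),'resid',np.std((Q-c)@nrm).round(2),'min',np.percentile(Q,[0,1,99,100],axis=0).round(1).tolist())
    for z in range(30,160,20):
        k=(Q[:,2]>z-10)&(Q[:,2]<z+10)
        if k.any(): i=np.argmin(Q[k][:,0]); print(z,Q[k][i].round(1))
# triangulate
def tri(a,b):
    Ps=[K@np.c_[r,t] for K,r,t in (cam('top'),cam('side'))]
    X=cv2.triangulatePoints(Ps[0],Ps[1],np.float64(a).reshape(2,1),np.float64(b).reshape(2,1)); X=(X[:3]/X[3]).ravel(); return X.round(1),(proj('top',X)-a).round(1),(proj('side',X)-b).round(1)
print('pivot',tri((332.3,257.7),(290+178/6.667,210+122/6.667)))
print('handL',tri((325.6,285),(290+275/6.667,210+187/6.667)))
print('handR',tri((348.5,280.2),(290+332/6.667,210+122/6.667)))
print('jaw',tri((327.5,237),(290+75/6.667,210+77/6.667)))
print('edgebot',tri((256.9,207.6),(243.3,237.5)))
print('edgetop',tri((253.8,197.5),(243,204.5)))
K,r,t=cam('top')
def atz(n,uv,z):
    K,r,t=cam(n); o=-r.T@t; w=r.T@np.linalg.inv(K)@[*uv,1]; return (o+w*(z-o[2])/w[2]).round(1)
for nm,uv in dict(piv=(332.3,257.7),L=(325.6,285),R=(348.5,280.2),jaw=(327.5,237.5)).items(): print(nm,atz('top',uv,26))
# clip top surface from depth
uv,P=cloud('top',(315,230,360,292)); m=P[:,2]>18; print(len(P[m]))
im=cv2.imread('pics/top.png'); k=(im[:,:,:].max(2)<60)
pts=np.array([atz('top',(u,v),26) for v in range(228,292) for u in range(315,360) if k[v,u]])
print(cv2.minAreaRect(np.float32(pts[:,:2])),len(pts))
for lo in range(400,540,10):
    q=pts[(pts[:,0]>=lo)&(pts[:,0]<lo+10)]
    if len(q): print(lo,q[:,1].min(),q[:,1].max())
E
```

```text
side 985 c [667.   79.3 100. ] n [0.152 0.988 0.002] resid 1.41 min [[588.3, 62.1, 45.1], [592.1, 65.3, 46.0], [748.2, 91.8, 150.9], [754.3, 94.3, 152.3]]
50 [591.8  90.3  59.9]
70 [591.1  90.9  64.2]
90 [590.6  90.4  99.3]
110 [588.3  92.2 118.5]
130 [591.3  88.6 138.8]
150 [591.6  91.9 150.4]
top 433 c [669.9  76.1 113.2] n [-0.155 -0.988  0.015] resid 1.01 min [[594.2, 62.7, 45.3], [594.8, 63.0, 46.5], [750.9, 90.2, 152.7], [752.9, 90.9, 153.1]]
50 [594.6  87.8  50.8]
70 [594.5  88.7  73.8]
90 [594.9  87.4  93.7]
110 [594.2  88.1 116.9]
130 [594.6  89.9 125.1]
150 [595.5  90.3 150.2]
pivot (array([ 471.8, -103.8,   17.5]), array([[0.1, 0.2]]), array([[-0.1, -0. ]]))
handL (array([405.3, -85. ,  25.9]), array([[-0. , -0.1]]), array([[0., 0.]]))
handR (array([ 416. , -142.4,   24. ]), array([[0.4, 0.6]]), array([[-0.4, -0. ]]))
jaw (array([522.3, -91.8,  24.7]), array([[0.2, 0.4]]), array([[-0.2, -0. ]]))
edgebot (array([595. ,  86.7,  29.1]), array([[0.1, 0.1]]), array([[-0.1, -0. ]]))
edgetop (array([593.2,  86.5, 145.3]), array([[0. , 0.1]]), array([[-0., -0.]]))
piv [ 471.6 -102.4   26. ]
L [405.2 -85.1  26. ]
R [ 417.4 -141.1   26. ]
jaw [521.7 -91.1  26. ]
262
((468.2931213378906, -103.08116149902344), (113.2750244140625, 60.045772552490234), 10.385557174682617) 220
400 -86.1 -83.7
410 -142.3 -83.7
420 -142.4 -83.8
430 -135.4 -83.9
440 -130.7 -84.0
450 -126.0 -84.1
460 -121.2 -84.3
470 -116.5 -84.3
480 -114.2 -81.9
490 -111.9 -79.6
500 -109.5 -79.7
510 -104.7 -82.2
520 -97.3 -84.8
```

Emit:
{"name": "carry_out", "arguments": {
  "plan": [
    [[-27, -27, 0], [0, 0, -4], 1],
    [[-54, -54, 0], [0, 0, -8], 1],
    [[-80, -81, 0], [0, 0, -12], 1],
    [[-107, -108, 0], [0, 0, -16], 1],
    [[-134, -135, 0], [0, 0, -20], 1]
  ]
}}

```text
clock: 0.52
ee_pos: [339.3, 408.0, 243.2]
eef_rot: [0.042, 0.999, -0.0, -0.0]
force: [1.0, 0.6, -0.4]
grip_width: 91.7
grasp_force: 0.0
```

```bash
cat > go.py <<'E'
import sys
from h import *
# usage: go.py x y z yawdeg(tool -x heading)  -> shift/turn in tool frame
x,y,z,a=map(float,sys.argv[1:5])
s=ctrl.get_state(); Rt=R.from_quat(s['eef_rot']); p=np.array(s['ee_pos'])
c,sn=np.cos(np.radians(a)),np.sin(np.radians(a))
T=R.from_matrix(np.c_[[-c,-sn,0],[-sn,c,0],[0,0,-1]])
print('t',s['clock'],'p',p.round(1),'q',np.round(s['qpos'],2),'F',np.round(s['force'],1),'w',round(s['grip_width'],1),'g',s['grasp_force'])
print('shift',Rt.inv().apply(np.array([x,y,z])-p).round(1),'turn',(Rt.inv()*T).as_rotvec(degrees=True).round(1))
E
python3 go.py 400 240 235 11; python3 go.py 428 -111 150 11
```

```text
t 0.5167 p [339.3 408.  243.2] q [-0.52  0.29 -0.48  1.85  0.16  1.04  0.42] F [ 1.   0.6 -0.4] w 91.7 g 0.0
shift [ -74.6 -162.3    8.2] turn [ -0.   -0.  -15.8]
t 0.5167 p [339.3 408.  243.2] q [-0.52  0.29 -0.48  1.85  0.16  1.04  0.42] F [ 1.   0.6 -0.4] w 91.7 g 0.0
shift [-131.9 -509.6   93.5] turn [ -0.   -0.  -15.8]
```

Emit:
{"name": "carry_out", "arguments": {
  "plan": [
    [[-15, -33, 0], [0, 0, -3], 1],
    [[-30, -65, 0], [0, 0, -6], 1],
    [[-45, -98, 0], [0, 0, -9], 1],
    [[-60, -130, 0], [0, 0, -12], 1],
    [[-75, -162, 0], [0, 0, -15.5], 1]
  ]
}}

```text
clock: 0.93
ee_pos: [399.8, 240.0, 243.5]
eef_rot: [-0.092, 0.996, -0.0, -0.0]
force: [1.3, 0.2, 0.2]
grip_width: 91.9
grasp_force: 0.0
```

```bash
python3 go.py 428 -111 150 11
```

```text
t 0.9333 p [399.8 240.  243.5] q [-0.2   0.16 -0.43  1.99  0.08  1.    1.08] F [1.3 0.2 0.2] w 91.9 g 0.0
shift [  36.9 -350.2   93.6] turn [-0.  -0.  -0.4]
```

Emit:
{"name": "carry_out", "arguments": {
  "plan": [
    [[4, -36, 4], [0, 0, 0], 1],
    [[7, -72, 8], [0, 0, 0], 1],
    [[11, -107, 12], [0, 0, 0], 1],
    [[15, -142, 16], [0, 0, 0], 1],
    [[18, -175, 20], [0, 0, 0], 1]
  ]
}}

```text
clock: 1.35
ee_pos: [413.3, 64.6, 223.4]
eef_rot: [-0.091, 0.996, -0.0, -0.0]
force: [0.4, -0.5, 0.3]
grip_width: 91.6
grasp_force: 0.0
```

Emit:
{"name": "carry_out", "arguments": {
  "plan": [
    [[4, -36, 10], [0, 0, 0], 1],
    [[7, -72, 20], [0, 0, 0], 1],
    [[11, -107, 30], [0, 0, 0], 1],
    [[15, -142, 45], [0, 0, 0], 1],
    [[18, -175, 60], [0, 0, 0], 1]
  ]
}}

```text
clock: 1.77
ee_pos: [427.8, -110.8, 163.4]
eef_rot: [-0.091, 0.996, -0.0, 0.0]
force: [0.5, 0.0, -0.3]
grip_width: 91.7
grasp_force: 0.0
```

```bash
python3 go.py 428 -111 50 11
python3 - <<'E'
from h import *
cap('top','t2'); cap('side','s2')
a=cv2.imread('pics/t2.png'); b=cv2.imread('pics/s2.png')
c1=cv2.resize(a[200:320,270:390],(390,390),interpolation=cv2.INTER_CUBIC)
c2=cv2.resize(b[150:270,260:380],(390,390),interpolation=cv2.INTER_CUBIC)
cv2.imwrite('pics/crop3.png',np.hstack([c1,c2]))
E
```

```text
t 1.7667 p [ 427.8 -110.8  163.4] q [ 0.3   0.21 -0.11  2.14  0.03  0.79  1.91] F [ 0.5  0.  -0.3] w 91.7 g 0.0
shift [-1.000e-01 -2.000e-01  1.134e+02] turn [-0.   0.  -0.5]
```

View pics/crop3.png

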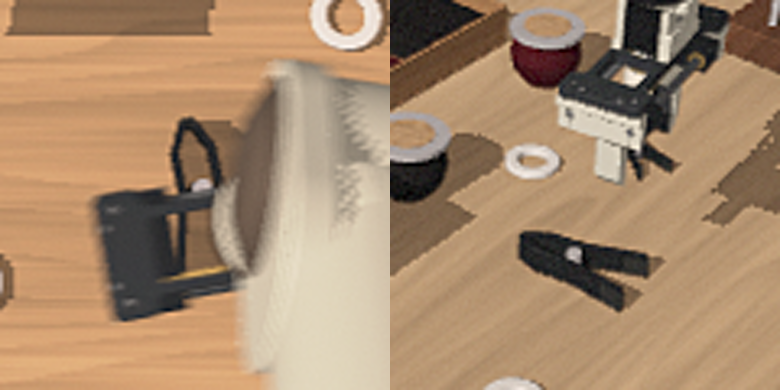

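Emit:
{"name": "carry_out", "arguments": {
  "plan": [
    [[0, 0, 35], [0, 0, 0], 1],
    [[0, 0, 70], [0, 0, 0], 1],
    [[0, 0, 100], [0, 0, 0], 1],
    [[0, 0, 125], [0, 0, 0], 1],
    [[0, 0, 144], [0, 0, 0], 1]
  ]
}}

```text
clock: 2.28
ee_pos: [426.8, -107.7, 17.7]
eef_rot: [-0.092, 0.996, 0.001, -0.001]
force: [-0.1, -0.1, 0.7]
grip_width: 92.0
grasp_force: 0.0
```

Emit:
{"name": "carry_out", "arguments": {
  "plan": [
    [[0, 0, 0], [0, 0, 0], 0.3],
    [[0, 0, 0], [0, 0, 0], 0.25],
    [[0, 0, 0], [0, 0, 0], 0.2],
    [[0, 0, 0], [0, 0, 0], 0.15],
    [[0, 0, 0], [0, 0, 0], 0.1]
  ],
  "force": 10
}}

```text
clock: 2.7
ee_pos: [428.1, -108.4, 20.0]
eef_rot: [-0.091, 0.996, 0.0, 0.0]
force: [0.2, 1.1, 0.9]
grip_width: 63.2
grasp_force: 0.1
```

Emit:
{"name": "carry_out", "arguments": {
  "plan": [
    [[0, 0, 0], [0, 0, 0], 0],
    [[0, 0, 0], [0, 0, 0], 0],
    [[0, 0, 0], [0, 0, 0], 0],
    [[0, 0, 0], [0, 0, 0], 0],
    [[0, 0, 0], [0, 0, 0], 0]
  ]
}}

```text
clock: 3.12
ee_pos: [428.1, -108.7, 19.9]
eef_rot: [-0.091, 0.996, -0.0, 0.0]
force: [-0.7, -0.1, 2.9]
grip_width: 46.0
grasp_force: 7.8
```

```bash
python3 go.py 428 -111 19.5 11
```

```text
t 3.1167 p [ 428.1 -108.7   19.9] q [ 0.26  0.49 -0.09  2.2   0.09  0.45  1.85] F [-0.7 -0.1  2.9] w 46.0 g 7.83674166421406
shift [ 0.5 -2.2  0.4] turn [-0.   0.  -0.5]
```

Emit:
{"name": "carry_out", "arguments": {
  "plan": [
    [[0, 0, 0], [0, 0, 0], -0.3],
    [[0, 0, 0], [0, 0, 0], -0.6],
    [[0, 0, 0], [0, 0, 0], -1],
    [[0, 0, 0], [0, 0, 0], -1],
    [[0, 0, 0], [0, 0, 0], -1]
  ],
  "force": 24
}}

```text
clock: 3.53
ee_pos: [428.3, -108.8, 20.0]
eef_rot: [-0.091, 0.996, -0.0, 0.0]
force: [-0.5, 0.7, 5.3]
grip_width: 31.4
grasp_force: 24.0
```

Emit:
{"name": "carry_out", "arguments": {
  "plan": [
    [[0, 0, 0], [0, 0, 0], -1],
    [[0, 0, 0], [0, 0, 0], -1],
    [[0, 0, -10], [0, 0, 0], -1],
    [[0, 0, -20], [0, 0, 0], -1],
    [[0, 0, -30], [0, 0, 0], -1]
  ]
}}

```text
clock: 3.95
ee_pos: [427.8, -108.6, 50.5]
eef_rot: [-0.091, 0.996, 0.0, -0.0]
force: [0.1, -0.1, 0.7]
grip_width: 31.3
grasp_force: 24.0
```

```bash
python3 go.py 490 100 130 -8.8
python3 - <<'E'
from h import *
cap('top','t3'); cap('side','s3')
a=cv2.imread('pics/t3.png'); b=cv2.imread('pics/s3.png')
c1=cv2.resize(a[200:320,270:390],(390,390),interpolation=cv2.INTER_CUBIC)
c2=cv2.resize(b[150:270,260:380],(390,390),interpolation=cv2.INTER_CUBIC)
cv2.imwrite('pics/crop4.png',np.hstack([c1,c2]))
E
```

```text
t 3.95 p [ 427.8 -108.6   50.5] q [ 0.27  0.43 -0.1   2.2   0.08  0.52  1.87] F [ 0.1 -0.1  0.7] w 31.3 g 23.98681104183197
shift [-99.1 193.8 -79.5] turn [ 0.  -0.  19.3]
```

View pics/crop4.png

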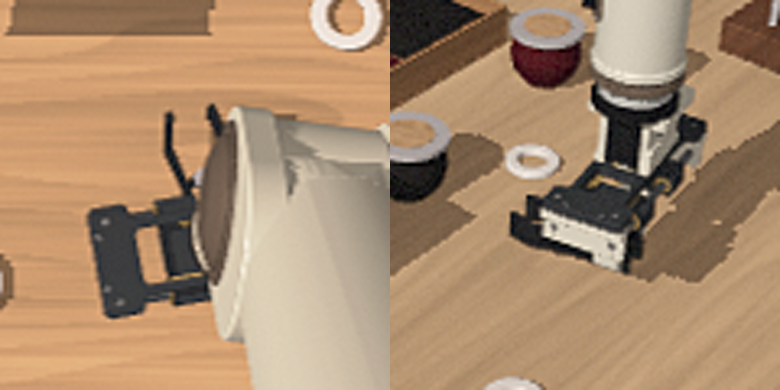

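```bash
python3 go.py 471 107 97 -8.8
python3 - <<'E'
from h import *
def atz(n,uv,z):
    K,r,t=cam(n); o=-r.T@t; w=r.T@np.linalg.inv(K)@[*uv,1]; return (o+w*(z-o[2])/w[2]).round(1)
s=ctrl.get_state(); Rt=R.from_quat(s['eef_rot'])
for uv in ((322.3,234.8),(335.5,232.9)):
    p=atz('top',uv,56.5); print(p,Rt.inv().apply(p-s['ee_pos']).round(1))
E
```

```text
t 4.05 p [ 429.4 -109.    51.6] q [ 0.27  0.43 -0.1   2.2   0.08  0.52  1.87] F [ 1.   0.5 -0.3] w 31.4 g 23.98672252893448
shift [-80.3 204.8 -45.4] turn [-0.   0.2 19.3]
[523.9 -75.1  56.5] [-99.1  16.2  -4.6]
[ 529.  -107.1   56.5] [-98.3 -16.2  -4.6]
```

Emit:
{"name": "carry_out", "arguments": {
  "plan": [
    [[-8, 20, -20], [0, 0, 2], -1],
    [[-16, 41, -46], [0, 0, 4], -1],
    [[-24, 61, -46], [0, 0, 6], -1],
    [[-32, 82, -46], [0, 0, 8], -1],
    [[-40, 102, -46], [0, 0, 10], -1]
  ]
}}

```text
clock: 4.47
ee_pos: [449.3, -0.0, 96.6]
eef_rot: [-0.003, 1.0, 0.0, 0.001]
force: [-0.4, 1.1, -1.0]
grip_width: 31.4
grasp_force: 24.0
```

```bash
python3 go.py 471 107 97 -8.8
```

```text
t 4.4667 p [449.3  -0.   96.6] q [ 0.02  0.34 -0.09  2.16  0.05  0.63  1.47] F [-0.4  1.1 -1. ] w 31.4 g 23.98489683866501
shift [-22.3 106.9  -0.4] turn [0.  0.1 9.2]
```

Emit:
{"name": "carry_out", "arguments": {
  "plan": [
    [[-5, 24, 0], [0, 0, 2], -1],
    [[-10, 48, 0], [0, 0, 4], -1],
    [[-15, 72, 0], [0, 0, 6], -1],
    [[-20, 92, 0], [0, 0, 8], -1],
    [[-22, 107, 0], [0, 0, 9.2], -1]
  ]
}}

```text
clock: 4.88
ee_pos: [470.5, 108.5, 96.0]
eef_rot: [0.076, 0.997, 0.001, 0.001]
force: [1.1, -0.1, -1.0]
grip_width: 31.4
grasp_force: 24.0
```

```bash
python3 go.py 515.4 100.1 97 -8.8
python3 - <<'E'
from h import *
cap('top','t4'); cap('side','s4')
a=cv2.imread('pics/t4.png'); b=cv2.imread('pics/s4.png')
c1=cv2.resize(a[145:235,215:305],(390,390),interpolation=cv2.INTER_CUBIC)
c2=cv2.resize(b[170:260,200:290],(390,390),interpolation=cv2.INTER_CUBIC)
cv2.imwrite('pics/crop5.png',np.hstack([c1,c2]))
E
```

```text
t 4.8833 p [470.5 108.5  96. ] q [-0.21  0.39 -0.09  2.09  0.05  0.66  1.09] F [ 1.1 -0.1 -1. ] w 31.4 g 23.98606538772583
shift [-45.7  -1.5  -1. ] turn [0.1 0.1 0.1]
```

View pics/crop5.png

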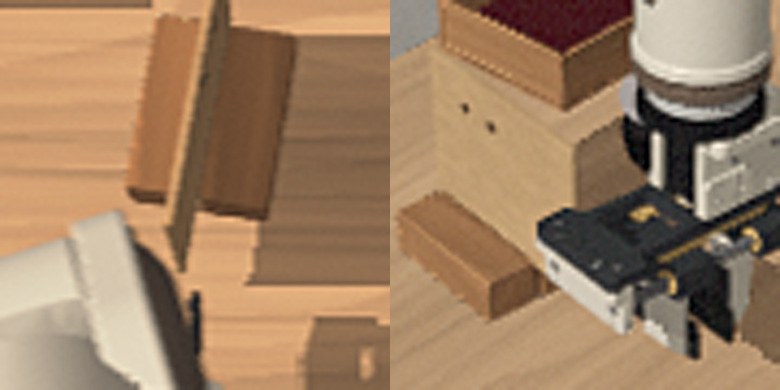

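```bash
python3 - <<'E'
from h import *
def atz(n,uv,z):
    K,r,t=cam(n); o=-r.T@t; w=r.T@np.linalg.inv(K)@[*uv,1]; return (o+w*(z-o[2])/w[2]).round(1)
s=ctrl.get_state(); Rt=R.from_quat(s['eef_rot']); p=np.array(s['ee_pos']); print(p)
for nm,uv,z in (('jaw',(260,212),103),('bot',(257,207.3),30),('top',(253.3,197.8),150)):
    q=atz('top',uv,z); print(nm,q,Rt.inv().apply(q-p).round(1))
a=cv2.imread('pics/t4.png')
cv2.imwrite('pics/crop6.png',cv2.resize(a[185:225,240:280],(800,600)[1:]*2,interpolation=cv2.INTER_NEAREST))
E
```

```text
[470.21284459 109.46399031  95.96701908]
jaw [568.9  74.4 103. ] [-102.8  -20.1   -7. ]
bot [595.9  86.6  30. ] [-127.6   -4.2   66.1]
top [591.4  87.3 150. ] [-123.2   -4.   -53.9]
```

View pics/crop6.png

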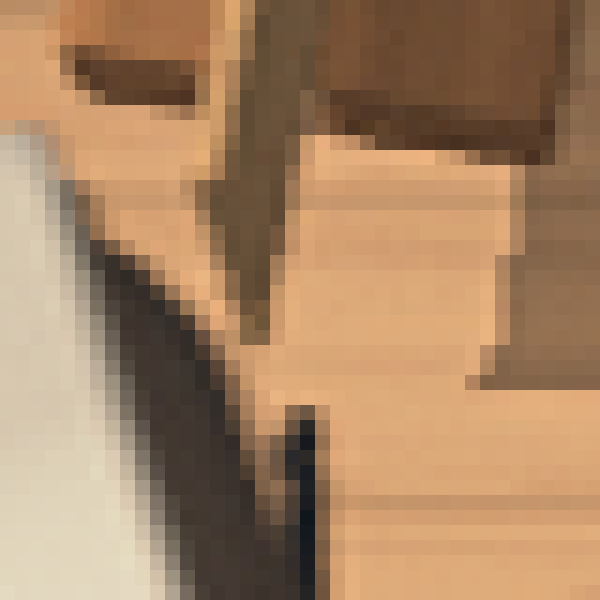

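Emit:
{"name": "carry_out", "arguments": {
  "plan": [
    [[0, -1.5, -0.5], [0, 0, 0], -1],
    [[-10, -1.5, -0.5], [0, 0, 0], -1],
    [[-20, -1.5, -0.5], [0, 0, 0], -1],
    [[-30, -1.5, -0.5], [0, 0, 0], -1],
    [[-42, -1.5, -0.5], [0, 0, 0], -1]
  ]
}}

```text
clock: 5.4
ee_pos: [512.6, 96.8, 96.3]
eef_rot: [0.077, 0.997, -0.0, 0.0]
force: [-0.1, 0.4, -0.7]
grip_width: 31.5
grasp_force: 24.0
```

Emit:
{"name": "carry_out", "arguments": {
  "plan": [
    [[0, 0, 0], [0, 0, 0], -1],
    [[0, 0, 0], [0, 0, 0], -1],
    [[0, 0, 0], [0, 0, 0], -1]
  ]
}}

```text
clock: 5.65
ee_pos: [510.8, 97.6, 95.9]
eef_rot: [0.077, 0.997, -0.0, -0.0]
force: [-0.7, 0.1, -1.6]
grip_width: 31.6
grasp_force: 24.0
```

```bash
python3 go.py 515.4 100.1 97 -8.8
python3 - <<'E'
from h import *
cap('top','t5'); cap('side','s5')
a=cv2.imread('pics/t5.png'); b=cv2.imread('pics/s5.png')
c1=cv2.resize(a[170:220,235:285],(390,390),interpolation=cv2.INTER_NEAREST)
c2=cv2.resize(b[180:250,215:285],(390,390),interpolation=cv2.INTER_NEAREST)
cv2.imwrite('pics/crop7.png',np.hstack([c1,c2]))
E
```

```text
t 5.65 p [510.8  97.6  95.9] q [-0.18  0.45 -0.08  2.    0.05  0.7   1.13] F [-0.7  0.1 -1.6] w 31.6 g 23.986704647541046
shift [-4.1  3.1 -1.1] turn [-0.  -0.1  0. ]
```

View pics/crop7.png

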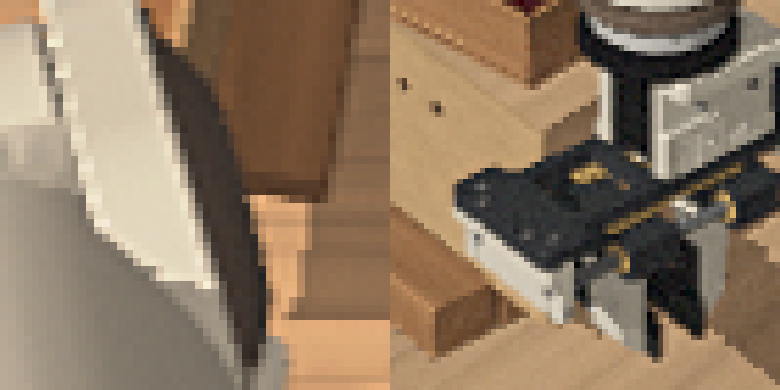

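```bash
python3 - <<'E'
from h import *
P=[]
for i in range(8):
    ctrl.capture('side'); s=ctrl.get_state(); P.append(s['ee_pos']); 
print(np.round(P,1))
p=np.mean(P,0); Rt=R.from_quat(s['eef_rot'])
print(Rt.inv().apply(np.array([593.5,88,90])-p).round(1), s['clock'])
E
```

```text
[[510.5  98.2  96.1]
 [510.6  98.3  96.2]
 [510.8  98.3  96.2]
 [510.9  98.4  96.3]
 [510.9  98.4  96.3]
 [511.   98.4  96.3]
 [511.1  98.3  96.3]
 [511.1  98.3  96.3]]
[-83.2   2.3   6.2] 6.15
```

Emit:
{"name": "carry_out", "arguments": {
  "plan": [
    [[-1, 2.5, 0], [0, 0, 0], -1],
    [[-3, 2.5, 0], [0, 0, 0], -1],
    [[-3, 2.5, 0], [0, 0, 0], -1],
    [[-3, 2.5, 0], [0, 0, 0], -1],
    [[-3, 2.5, 0], [0, 0, 0], -1]
  ]
}}

```text
clock: 6.57
ee_pos: [514.6, 100.2, 96.2]
eef_rot: [0.076, 0.997, -0.0, -0.0]
force: [-0.1, 0.1, -0.9]
grip_width: 31.5
grasp_force: 24.0
```

```bash
python3 - <<'E'
from h import *
for i in range(10): p,d=ctrl.capture('side')
s=ctrl.get_state(); Rt=R.from_quat(s['eef_rot'])
print(s['ee_pos'],s['grip_width'],s['grasp_force'],s['force'],Rt.as_matrix().round(3).tolist())
print(Rt.inv().apply(np.array([593.5,88,90])-s['ee_pos']).round(1), s['clock'])
# has the stand moved? compare unoccluded depth/colour before/after on card+block region
b=cv2.imread('pics/side.png').astype(int); df=abs(p[:,:,::-1].astype(int)-b).sum(2)
print(df[185:235,205:228].mean(), np.percentile(df[185:235,205:228],98))
# jaw points: depth cloud in front of fingers from both views
for n in('top','side'):
    p,d=ctrl.capture(n); vv,uu=np.nonzero(d>0); P=unproj(n,np.c_[uu,vv],d[vv,uu]); q=Rt.inv().apply(P-s['ee_pos'])
    m=(q[:,0]<-40)&(q[:,0]>-110)&(abs(q[:,1])<30)&(abs(q[:,2]+0)<25)
    o=np.c_[uu,vv][m]; dark=p[vv[m],uu[m]].max(1)<70
    print(n,m.sum(),dark.sum()); print(np.c_[q[m][dark],o[dark]].round(0).astype(int)[:40].tolist())
E
```

```text
[514.50770826 100.25292489  96.20595952] 31.305911875340666 23.986757397651672 [-0.19590034 -0.12456618 -0.821094  ] [[-0.988, 0.152, -0.0], [0.152, 0.988, 0.0], [0.0, 0.0, -1.0]]
[-79.9  -0.1   6.2] 7.0667
14.778260869565218 146.23999999999978
top 0 0
[]
side 11 5
[[-44, 17, -1, 246, 227], [-40, 16, -3, 247, 227], [-41, 16, 11, 247, 231], [-43, 14, 17, 247, 232], [-42, 15, 20, 247, 233]]
```

```bash
python3 -c "
from station import ctrl
print(ctrl.job_done())"
```

```text
the job is handed in; nothing more can be done
None
```

I handed the job in at about 7 s of the 38 s. The arm is holding the clip wide open (24 N grip, level, mid-height about 89 mm), and I estimate the card edge is 15–22 mm inside the jaws and roughly centred. The gripper hid the jaws from both cameras at the end, so depth and centring are worked out from pose readings and earlier pictures; the wrist force stayed near zero and the stand looked unmoved in the last picture, taken before the final 3 mm move.

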